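Load the chocolate melter and set its dial

TASK

Empty all five pieces of chocolate from the scoop into the melter's pan and stand the scoop back on the worktop. Only once the chocolate is in, so that the melter never heats an empty pan, turn the dial clockwise until its white line points at the orange marker. Leave the marker and the other things on the worktop where they are.

Things in the scene. Friction and masses are not known exactly. Their poses are not given: they have to be found in the camera images.
- melter: Electric chocolate melter, fixed: cream box 230 mm deep (x) by 340 mm wide (y), flat deck 115 mm above the worktop. Origin: centre of its underside, on the worktop; x points away from the operator's side, y to the left, z up. An open steel pan is sunk in the left part of the deck, the dial stands on the right part, its axis 105 mm to the -y side of the origin.
- pan_floor (a point): Centre of the floor of the melter's sunk pan, 25 mm above the worktop; axes as the melter's. The pan's opening is 150 mm along x and 168 mm along y, its walls are upright.
- pan_rim (a point): Centre of the pan's mouth at the top of its steel rim, 118 mm above the worktop. The rim flange is 11 mm wide.
- dial (a joint): Angle of the melter's black dial, rad: 0 = off, its white line points away from the operator's side (melter +x); grows clockwise seen from above, up to 4.5; it stays where it is left.
- dial_grip (a point): On the upright dial axis, 148 mm above the worktop, where to grip. The dial is a round skirt of 64 mm diameter with an upright wing grip 50 mm long (along the white line), 15 mm thick, from 11 mm to 44 mm above the deck (top 159 mm above the worktop).
- dial_tip (a point): Outer end of the dial's white line, 34 mm from the dial axis; it turns with the dial.
- marker_tab (a joint): Angle of the orange set marker at the edge of the dial plate, rad, counted exactly as the dial's angle: the white line meets the marker when both values are equal. A stiff clip 12 mm wide, 6 mm high, 34 to 53 mm from the dial axis.
- marker_tip (a point): Inner point of the orange marker, 34 mm from the dial axis, next to the dial's skirt.
- scoop: Loose flat-bottomed aluminium scoop, about 160 g, on the worktop: pan 150 mm (x) by 96 mm (y), floor 3 mm thick, side walls 46 mm high at the back, falling to nothing at the open mouth. Origin: centre of the underside; x points to the mouth, z up. The level black handle runs along -x from 84 to 194 mm behind the origin, 17 mm thick (y), 22 mm high, 25 to 47 mm above the worktop.
- scoop_handle (a point): Middle line of the scoop's handle, at 125 mm behind the origin and 36 mm high: where to grip.
- scoop_lip (a point): Middle of the scoop's mouth edge, on the floor's top, 75 mm ahead of the origin.
- choc_0: Loose piece of dark chocolate lying in the scoop, 24 x 24 x 14 mm, 14 g; origin at the centre of its underside.
- choc_1: Loose piece of dark chocolate lying in the scoop, 24 x 24 x 14 mm, 14 g; origin at the centre of its underside.
- choc_2: Loose piece of dark chocolate lying in the scoop, 24 x 24 x 14 mm, 14 g; origin at the centre of its underside.
- choc_3: Loose piece of dark chocolate lying in the scoop, 24 x 24 x 14 mm, 14 g; origin at the centre of its underside.
- choc_4: Loose piece of dark chocolate lying in the scoop, 24 x 24 x 14 mm, 14 g; origin at the centre of its underside.
- teaspoon: Bystander: steel teaspoon, 130 x 26 x 11 mm; origin at the centre of its underside.
- cup_stack: Bystander: upright stack of empty foil cups, 86 mm diameter, 94 mm high; origin at the centre of its underside.
- spatula: Bystander: spatula with a red blade, 60 x 246 x 17 mm; origin at the centre of its underside.

How it is judged:
By the outcome, as a careful person would: the job done as asked, in the order asked, and still so for the second after the job is handed in, with the robot touching nothing.
It also fails if it takes over 61 s, if anything falls off the work surface, if the arm or the gripper's body presses on something with over 40 N, if the wrist force passes 120 N, or if a joint passes its speed limit or range.

ROBOT

A 7-joint arm with a two-finger parallel gripper is mounted at the origin on the work surface; the furniture and walls round the work are solid. World frame = base frame: x ahead of the robot, y to its left, z up, the work surface at z = 0. Lengths are in m, angles in rad, forces in N, time in s.
With the tool pointing down it reaches from about 0.35 to 0.9 m from the base axis. Payload 7.2 kg.
Tool frame: the origin (TCP) lies midway between the tips of the shut fingers; the grasp point (between the pads) lies 19 mm behind it; z points along the fingers, y is the line along which they close (so a half turn about z gives the same grasp; the last joint's range is limited). The gripper opens to 85 mm and grips with 20 to 120 N. Pads are 22 mm wide; open, the fingers measure 114 mm over their backs; the gripper's body (76 mm by 85 mm) begins 54 mm behind the grasp point. The pads swing forward as they close: fully open they stand 13 mm farther back than shut.
Start: joints at [-1.315, 0.411, -0.013, 1.596, 0.006, 1.134, -0.082], TCP at [0.199, 0.593, 0.231] pointing down, gripper open.
Joint ranges: [-2.95, 2.95], [-0.29, 1.99], [-1.47, 1.44], [0.14, 2.54], [-1.03, 4.17], [0.13, 1.85], [-2.86, 2.86]. Speed limits (rad/s): [2.39, 2.39, 3.01, 3.01, 3.14, 3.14, 3.14].

INTERFACE

Orientations are given as a unit quaternion [w, x, y, z].
In Python, from rig import robot gives the robot as it stands.
- The arm moves only by the tool arm_command, never from a script. Its argument "steps" is a list that holds one entry, the list of rows, each a list of 5 numbers: the opening, from 0 (shut) to 1 (fully open), then the shift along the tool's x, y, z each as a share of 100 cm, from -1 to 1, then the turn about the tool's z as a share of 0.08 rad, from -1 to 1. A call has 1 to 10 rows; each row shifts and turns the commanded pose from where the row before left it, along the tool's axes as they then stand; what a row does not reach is not made up. A row lasts 1/12 s, in which the tool goes at most 41.7 mm and 7.16 degrees, less where a joint would pass 70% of its speed; a pose out of reach is approached as far as the arm can. A call with a number of a shift or a turn outside -1 to 1 is refused whole. A call with a gripper value outside its range is refused whole. The fingers move at their own pace and stop on an object; "grip_force" is the grip in N (left out, the last holds). Time passes only in rows, so rows that do not move let the fingers close. It gives the time, the measured TCP pose, the force, the opening and the grip force at its end, in the units of the state.
- robot.get_obs(): the state, without advancing time (a new reading comes with each control period).
- robot.camera(name): name is "scene" or "top" or "wrist"; returns a dict with "image" (420x560x3 uint8, red, green, blue), "fx", "fy", "cx", "cy" (pixels), "R" (3x3) and "t" (3): a world point X has camera coordinates R X + t. Camera axes: x right, y down, z forward; pixel columns grow to the right and rows downward; lengths in m; the calibration is good to about 2 mm. A picture is of the moment at which its call begins. There is no depth.
- robot.job_done(): hands the job in; it is judged then, once.
The state is a dict: "time": time; "joint_pos": joint angles; "dq": joint speeds; "joint_efforts": joint torques, N m; "tcp_pos": TCP position; "orientation": TCP orientation; "ft_force": force on the tool from outside, world axes, zero at the start; "torque": the same for the moment, N m; "gripper_width": finger opening in m; "grasp_force": force on a finger pad.
Only numpy, scipy, OpenCV 4.12 (cv2) and the standard library are available. Lean on these libraries where they do the work, as an engineer would, in place of code of your own. Each camera call takes 0.05 s, during which the arm holds its last target. There are 200 camera calls.

## Working session

There is one attempt and no reset: what is moved stays moved. The work goes in short steps, Python scripts to look and compute and a tool call to move; the robot and the scene stay as the last step left them, time stands still between calls to the robot, and variables do not carry over. Pictures are saved under pics/ and viewed, at most 10 in all, crops included, and the job is handed in when it is done.

Besides the shell and the picture viewer there is one more tool, called as name(argument=value, ...) on one line, values as JSON. arm_command: Moves the arm, as the interface text tells. Shift numbers are shares of 100 cm and turn numbers shares of 0.08 rad, none past 1 either way. Its arguments: {"type":"object","properties":{"steps":{"type":"array","items":{"type":"array","items":{"type":"array","items":{"type":"number"}}}},"grip_force":{"type":"number"}},"required":["steps"]}

```bash
ls; mkdir -p pics; cat > h.py <<'E'
import numpy as np, cv2, pickle
from scipy.spatial.transform import Rotation as Rn
def snap(robot,n,fn):
    c=robot.camera(n); cv2.imwrite(f'pics/{fn}.png',c['image'][:,:,::-1]); pickle.dump(c,open(f'pics/{fn}.pkl','wb')); return c
def load(fn): return pickle.load(open(f'pics/{fn}.pkl','rb'))
def ray(c,uv):
    R=np.array(c['R']);t=np.array(c['t']); d=R.T@np.array([(uv[0]-c['cx'])/c['fx'],(uv[1]-c['cy'])/c['fy'],1.]); return -R.T@t,d/np.linalg.norm(d)
def onz(c,uv,z):
    o,d=ray(c,uv); return o+d*(z-o[2])/d[2]
def tri(c1,u1,c2,u2):
    o1,d1=ray(c1,u1);o2,d2=ray(c2,u2); s=np.linalg.lstsq(np.c_[d1,-d2],o2-o1,rcond=None)[0]
    a=o1+s[0]*d1;b=o2+s[1]*d2; return (a+b)/2,np.linalg.norm(a-b)
def proj(c,X):
    p=np.array(c['R'])@X+np.array(c['t']); return np.array([c['fx']*p[0]/p[2]+c['cx'],c['fy']*p[1]/p[2]+c['cy']])
E
python3 - <<'E'
from rig import robot
from h import *
for n in ['scene','top','wrist']:
    c=snap(robot,n,n+'0'); print(n,c['fx'],-np.array(c['R']).T@np.array(c['t']))
o=robot.get_obs(); print(o['time'],o['tcp_pos'],o['orientation'],o['gripper_width'])
a=cv2.imread('pics/top0.png'); b=cv2.imread('pics/scene0.png')
E
```

```text
pics
scene 546.4396395735336 [-0.22168872 -0.84364585  1.22973645]
top 458.35411545434863 [0.45795401 0.00476506 1.45943528]
wrist 326.18476359071065 [0.1336142  0.61451335 0.37341143]
0.15 [0.19875112 0.59217045 0.23067018] [-5.08001123e-05  1.61138609e-01  9.86931607e-01 -5.91430494e-04] 0.08569851913881715
```

View pics/top0.png

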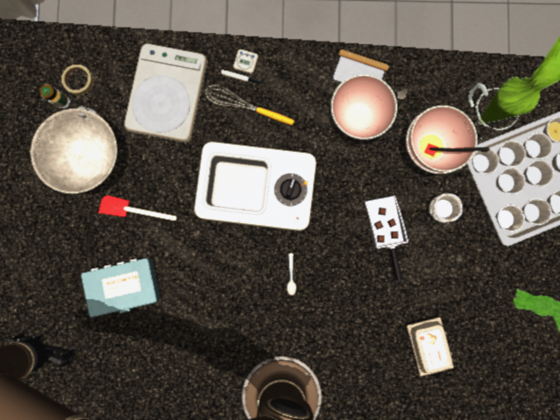

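View pics/scene0.png

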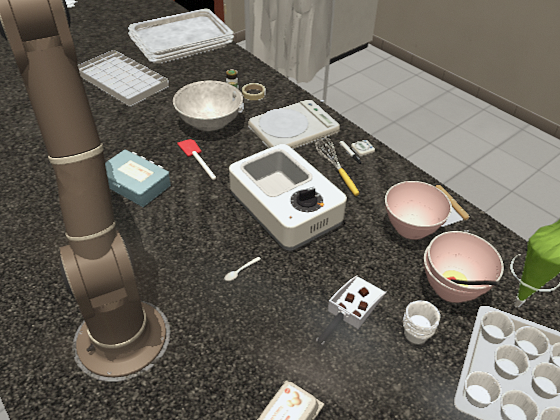

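The top view shows the melter at about (255,187), with the dial at (291,190). The scoop is at (387,222) with its handle running down to (397,280). The teaspoon is at (291,275), the cup stack at (446,208) and the spatula at (137,210). I'll enlarge the scoop and dial.

```bash
python3 - <<'E'
import cv2,numpy as np
a=cv2.imread('pics/top0.png'); b=cv2.imread('pics/scene0.png')
f=lambda im,x,y,w,h:cv2.resize(im[y:y+h,x:x+w],(400,300),interpolation=cv2.INTER_CUBIC)
g=lambda im:cv2.convertScaleAbs(im,alpha=1.6,beta=20)
cv2.imwrite('pics/crop.png',np.vstack([np.hstack([g(f(a,350,190,120,90)),g(f(b,310,265,120,90))]),np.hstack([f(a,260,160,60,45),f(b,275,170,60,45)])]))
E
```

```text
(no output)
```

View pics/crop.png

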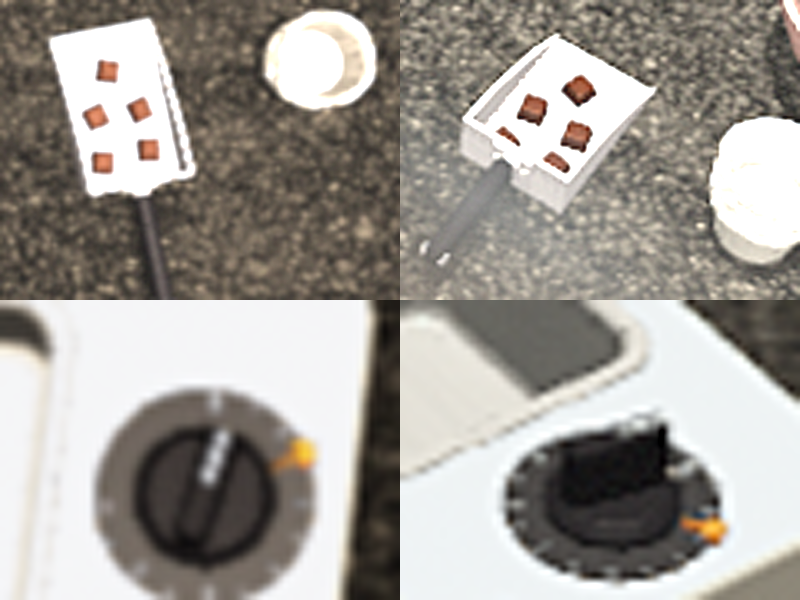

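The crops show the scoop's lip corners at top-image pixels (365,201) and (395,196), and its handle running from (393.5,249.5) to (399,279). The dial's white line points about 17° clockwise of image-up. The orange marker is about 55–60° clockwise, near (304,183).

```bash
python3 - <<'E'
from h import *
t=load('top0');s=load('scene0')
L1=onz(t,(365.3,201.4),.003);L2=onz(t,(394.8,196.2),.003); print('lip',L1,L2,(L1+L2)/2,np.linalg.norm(L1-L2))
print('lip tri',tri(t,(365.3,201.4),s,(310+(557-400)*.3,265+36*.3)),tri(t,(394.8,196.2),s,(310+(655-400)*.3,265+92*.3)))
A=onz(t,(393.5,249.4),.047);print('h',A,onz(t,(398.9,279.4),.047))
# handle axis: dark row scan below
g=cv2.cvtColor(cv2.imread('pics/top0.png'),cv2.COLOR_BGR2GRAY).astype(int)
for r in (254,262,270,278,282,286): print(r,g[r,386:412])
# handle tip (white glints) in scene
print('tip tri',onz(s,(320.5,340),.047))
# melter mask in top
hsv=cv2.cvtColor(cv2.imread('pics/top0.png'),cv2.COLOR_BGR2HSV)
m=((hsv[:,:,2]>170)&(hsv[:,:,1]<40)).astype('uint8'); roi=np.zeros_like(m); roi[138:235,190:320]=m[138:235,190:320]
c=max(cv2.findContours(roi,0,2)[0],key=cv2.contourArea); b=cv2.boxPoints(cv2.minAreaRect(c)); print('deck'); 
for p in b: print(p,onz(t,p,.115))
E
```

```text
lip [ 0.61262939 -0.25494363  0.003     ] [ 0.63123165 -0.34900076  0.003     ] [ 0.62193052 -0.30197219  0.003     ] 0.09587902472364211
lip tri (array([ 0.61302254, -0.25506162,  0.00582358]), np.float64(0.0018263748361557774)) (array([ 0.6318471 , -0.34925034,  0.00551197]), np.float64(0.0024340128333652116))
h [ 0.46154364 -0.33480754  0.047     ] [ 0.37038296 -0.35159939  0.047     ]
254 [36 37 34 21 18 14 29 46 50 35 24 25 26 27 28 31 26 28 31 32 33 36 45 44
 35 43]
262 [41 48 38 29 28 20 14 20 36 51 47 36 58 84 69 50 37 40 47 53 53 51 47 55
 63 63]
270 [46 52 68 71 51 36 30 17 13 21 42 55 44 33 40 53 49 44 52 55 52 54 52 40
 40 51]
278 [39 31 26 30 35 37 32 29 21 15 15 28 44 46 38 30 29 35 35 40 48 53 53 59
 61 64]
282 [34 37 41 42 37 34 40 44 41 36 39 39 31 34 33 39 47 40 39 42 46 45 46 33
 30 44]
286 [36 37 50 60 49 37 36 33 31 34 38 40 43 48 47 41 34 35 54 68 62 51 51 44
 46 49]
tip tri [ 0.36511398 -0.3571386   0.047     ]
deck
[193.11993 216.74565] [0.54510804 0.27082096 0.115     ]
[202.2392  140.37184] [0.7733991  0.25149912 0.115     ]
[316.63806 154.03142] [ 0.73910978 -0.08950485  0.115     ]
[307.5188  230.40523] [ 0.51179325 -0.06618768  0.115     ]
```

arm_command(steps=[[[1,0,0,-0.014,-0.926],[1,0,0,-0.014,-0.926],[1,0,0,-0.014,-0.926],[1,0,0,-0.014,-0.926],[1,0,0,-0.014,-0.926],[1,0,0,-0.014,-0.926],[1,0,0,-0.014,-0.926]]])

```text
time: 0.73
tcp_pos: [0.1988, 0.5923, 0.3296]
orientation: [-0.0, -0.099, 0.995, -0.0]
ft_force: [-0.6, -0.3, -0.1]
gripper_width: 0.0854
grasp_force: 0.0
```

arm_command(steps=[[[1,-0.0206,-0.0335,0,0],[1,-0.0206,-0.0335,0,0],[1,-0.0206,-0.0335,0,0],[1,-0.0206,-0.0335,0,0],[1,-0.0206,-0.0335,0,0],[1,-0.0206,-0.0335,0,0],[1,-0.0206,-0.0335,0,0],[1,-0.0206,-0.0335,0,0],[1,-0.0206,-0.0335,0,0]]])

```text
time: 1.48
tcp_pos: [0.44, 0.3308, 0.3293]
orientation: [-0.0, -0.097, 0.995, 0.0]
ft_force: [0.7, 1.3, -0.2]
gripper_width: 0.0854
grasp_force: 0.0
```

arm_command(steps=[[[1,-0.0206,-0.0335,0,0],[1,-0.0206,-0.0335,0,0],[1,-0.0206,-0.0335,0,0],[1,-0.0206,-0.0335,0,0],[1,-0.0206,-0.0335,0,0],[1,-0.0206,-0.0335,0,0],[1,-0.0206,-0.0335,0,0],[1,-0.0206,-0.0335,0,0],[1,-0.0206,-0.0335,0,0],[1,0,0,0,0]]])

```text
time: 2.32
tcp_pos: [0.6826, 0.0634, 0.3276]
orientation: [-0.0, -0.093, 0.996, -0.003]
ft_force: [-0.6, -2.1, -0.7]
gripper_width: 0.0855
grasp_force: 0.0
```

```bash
python3 - <<'E'
from rig import robot
from h import *
c=snap(robot,'wrist','w1');o=robot.get_obs(); print(o['time'],o['tcp_pos'],o['orientation'],-np.array(c['R']).T@np.array(c['t']),o['joint_pos'])
E
```

```text
2.3667 [0.68098311 0.06716889 0.32773019] [-7.56685858e-04 -9.36868911e-02  9.95600231e-01 -1.54062629e-03] [0.61504316 0.0519844  0.47060529] [-0.32424655  0.46581696  0.24177152  1.30587259 -0.10654065  1.38424572
  1.67105451]
```

View pics/w1.png

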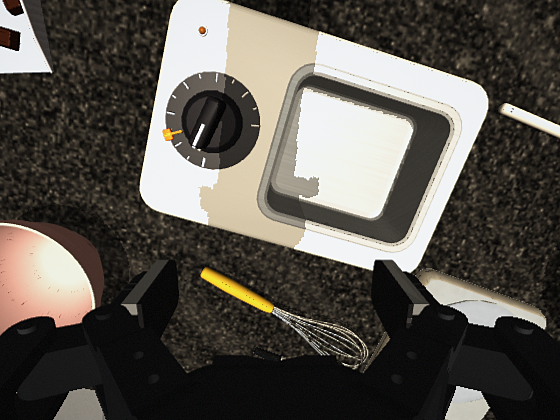

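The wrist view shows the dial centre at about (211,121), its white line from (201,124) to (193,148), and the orange marker at (168,134). The pan rim spans about (258–462, 63–257).

```bash
python3 - <<'E'
from h import *
w=load('w1'); im=cv2.imread('pics/w1.png'); hsv=cv2.cvtColor(im,cv2.COLOR_BGR2HSV)
yaw=-.094; ex=np.array([np.cos(yaw),np.sin(yaw)]); ey=np.array([-ex[1],ex[0]])
C=np.array([.6424,.0917]); D0=C-.105*ey; print('D from deck',D0)
# deck corners in w1
P=[(179,-2),(489,86),(415,270),(141,205)]
# plate ellipse by dark mask
m=((hsv[:,:,2]<110)).astype('uint8'); r=np.zeros_like(m); r[65:175,160:262]=m[65:175,160:262]
r=cv2.morphologyEx(r,cv2.MORPH_CLOSE,np.ones((9,9)))
cs=max(cv2.findContours(r,0,2)[0],key=cv2.contourArea); e=cv2.fitEllipse(cv2.convexHull(cs)); print(e); D=onz(w,e[0],.116)[:2]; print('D plate',D)
o=cv2.inRange(hsv,(8,120,120),(25,255,255)); r=np.zeros_like(o); r[115:150,150:190]=o[115:150,150:190]
ys,xs=np.nonzero(r); mk=(xs.mean(),ys.mean()); M=onz(w,mk,.119)[:2]; print('mk',mk,M)
wl=((hsv[:,:,2]>150)&(hsv[:,:,1]<60)).astype('uint8'); r=np.zeros_like(wl); r[120:152,188:205]=wl[120:152,188:205]
ys,xs=np.nonzero(r); print(len(xs),xs.min(),xs.max(),ys.min(),ys.max()); pts=np.array([onz(w,p,.159)[:2] for p in zip(xs,ys)]); 
d=np.linalg.svd(pts-pts.mean(0))[2][0]; print('line mean',pts.mean(0),'dir',d, 'dist ends',[np.linalg.norm(p-D) for p in (pts[ys.argmin()],pts[ys.argmax()])])
for DD in (D,D0):
  f=lambda v:-np.degrees(np.arctan2(v@ey,v@ex))
  print('cw deg marker',f(M-DD),'line via axis',f(pts.mean(0)-DD),'line dir',f(d),f(-d),'rM',np.linalg.norm(M-DD))
for n,p in zip('abcd',P): print(n,onz(w,p,.115))
# wing, top z triangulation using top cam line end
for p in [(304,64),(462,110),(407,258),(258,208)]: print('rim',onz(w,p,.118))
E
```

```text
D from deck [ 0.63254453 -0.01283645]
((212.55609130859375, 120.11786651611328), (92.43946075439453, 98.36241912841797), 151.28453063964844)
D plate [ 0.63152635 -0.01341036]
mk (np.float64(169.95726495726495), np.float64(133.5897435897436)) [ 0.65326731 -0.05523184]
96 192 204 124 150
line mean [ 0.64632852 -0.01706176] dir [ 0.97810098 -0.20813089] dist ends [np.float64(0.004038065476151366), np.float64(0.027723183101363003)]
cw deg marker 57.14646215523649 line via axis 8.471281309453012 line dir 6.627036730207188 -173.37296326979282 rM 0.047134968144322636
cw deg marker 58.564905558850114 line via axis 11.656465717105135 line dir 6.627036730207188 -173.37296326979282 rM 0.047189004985679385
a [ 0.52506395 -0.06038124  0.115     ]
b [0.54622714 0.25975444 0.115     ]
c [0.758595   0.24714815 0.115     ]
d [ 0.73864242 -0.08099663  0.115     ]
rim [0.56090973 0.06962304 0.118     ]
rim [0.57403933 0.23903461 0.118     ]
rim [0.74429973 0.23173012 0.118     ]
rim [0.71669088 0.04988822 0.118     ]
```

arm_command(steps=[[[1,0.0272,-0.0294,0,0],[1,0.0272,-0.0294,0,0],[1,0.0272,-0.0294,0,0],[1,0.0272,-0.0294,0,0],[1,0.0272,-0.0294,0,0],[1,0.0272,-0.0294,0,0]]])

```text
time: 2.87
tcp_pos: [0.5519, -0.1322, 0.3293]
orientation: [0.0, -0.098, 0.995, 0.0]
ft_force: [1.0, -1.0, -0.2]
gripper_width: 0.0858
grasp_force: 0.0
```

arm_command(steps=[[[1,0.0272,-0.0294,0,0],[1,0.0272,-0.0294,0,0],[1,0.0272,-0.0294,0,0],[1,0.0272,-0.0294,0,0],[1,0.0272,-0.0294,0,0],[1,0.0272,-0.0294,0,0],[1,0,0,0.04,0],[1,0,0,0.04,0],[1,0,0,0.03,0],[1,0,0,0,0]]])

```text
time: 3.7
tcp_pos: [0.4248, -0.3334, 0.2137]
orientation: [-0.004, -0.098, 0.995, 0.003]
ft_force: [-0.5, 1.4, 0.0]
gripper_width: 0.0855
grasp_force: 0.0
```

```bash
python3 - <<'E'
from rig import robot
from h import *
c=snap(robot,'wrist','w2');o=robot.get_obs(); print(o['time'],o['tcp_pos'],o['orientation'],o['joint_pos'])
E
```

```text
3.75 [ 0.42614868 -0.33460728  0.21703665] [-0.00232311 -0.09767237  0.99521409  0.00190632] [ 0.23085145  0.29672918  0.43069787  1.83508238 -0.14114993  1.04590351
  2.48312167]
```

View pics/w2.png

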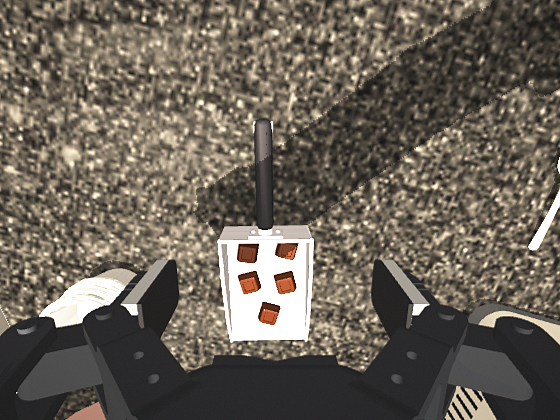

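The handle runs straight up the wrist image from (263,228) to (263,121), centred and parallel to the scoop.

```bash
python3 - <<'E'
from h import *
w=load('w2');t=load('top0');s=load('scene0')
print(onz(w,(263,123),.047),onz(w,(264,222),.047))
print('tip tri w-scene',tri(w,(263,121),s,(320,341)),'front tri w-top',tri(w,(264.5,232),t,(393.5,249)))
L=[(231,339.5),(308,341)]
print([tri(w,a,t,b) for a,b in zip(L,[(394.8,196.2),(365.3,201.4)])])
E
```

```text
[ 0.36452294 -0.35472893  0.047     ] [ 0.45830761 -0.33608849  0.047     ]
tip tri w-scene (array([ 0.3635242 , -0.35592574,  0.0427959 ]), np.float64(0.0020553558068222557)) front tri w-top (array([ 0.46356485, -0.33311733,  0.05856072]), np.float64(0.0027018402013888627))
[(array([ 0.63040021, -0.34715563,  0.00790595]), np.float64(0.0013496812750378405)), (array([ 0.61143997, -0.25301784,  0.011836  ]), np.float64(0.0008438376669516517))]
```

arm_command(steps=[[[1,0.001,-0.007,0.02,0],[1,0,0,0.04,0],[1,0,0,0.04,0],[1,0,0,0.04,0],[1,0,0,0.035,0],[1,0,0,0.015,0],[1,0,0,0.008,0],[1,0,0,0,0],[1,0,0,0,0]]])

```text
time: 4.5
tcp_pos: [0.4294, -0.3444, 0.0231]
orientation: [0.001, -0.097, 0.995, -0.001]
ft_force: [0.9, -0.7, 0.3]
gripper_width: 0.0853
grasp_force: 0.0
```

arm_command(steps=[[[0,0,0,0,0],[0,0,0,0,0],[0,0,0,0,0],[0,0,0,0,0],[0,0,0,0,0],[0,0,0,0,0],[0,0,0,0,0],[0,0,0,0,0]]], grip_force=60)

```text
time: 5.17
tcp_pos: [0.428, -0.3437, 0.0216]
orientation: [0.0, -0.097, 0.995, 0.0]
ft_force: [-0.3, 1.2, 5.6]
gripper_width: 0.0159
grasp_force: 60.1
```

arm_command(steps=[[[0,0,0,-0.005,0],[0,0,0,-0.01,0],[0,0,0,-0.015,0],[0,0,0,-0.015,0],[0,0,0,-0.01,0],[0,0,0,-0.005,0],[0,0,0,0,0],[0,0,0,0,0]]])

```text
time: 5.83
tcp_pos: [0.4278, -0.3434, 0.0812]
orientation: [0.0, -0.097, 0.995, 0.0]
ft_force: [-0.3, -0.1, -3.0]
gripper_width: 0.016
grasp_force: 59.2
```

```bash
python3 - <<'E'
from rig import robot
from h import *
a=snap(robot,'wrist','w3');b=snap(robot,'scene','s3');o=robot.get_obs(); print(o['time'],o['tcp_pos'],o['ft_force'],o['torque'],o['gripper_width'])
A=cv2.imread('pics/w3.png')[150:420,100:460]; B=cv2.resize(cv2.imread('pics/s3.png')[220:370,270:450],(432,360))
cv2.imwrite('pics/m3.png',np.hstack([cv2.resize(A,(360,360)),B]))
E
```

```text
5.9333 [ 0.42736556 -0.34323452  0.08057719] [-0.70363845  0.03668004 -2.17393974] [-0.09717557  0.21620525  0.06272377] 0.015780293262996483
```

View pics/m3.png

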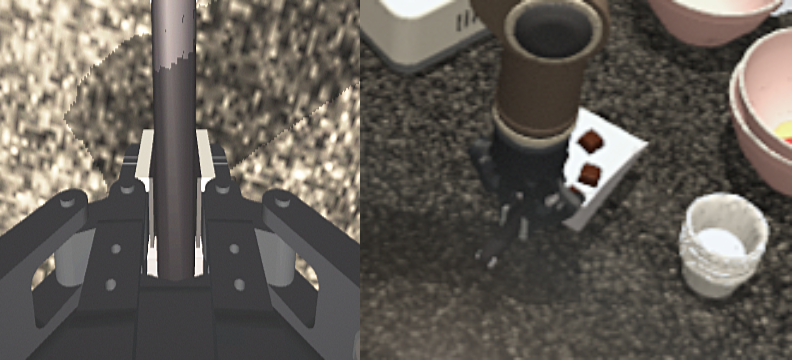

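arm_command(steps=[[[0,0,0,-0.01,0],[0,0,0,-0.02,0.3],[0,0,0,-0.03,0.6],[0,0,0,-0.03,0.6],[0,0,0,-0.02,0.6],[0,0,0,-0.015,0.6],[0,0,0,-0.009,0.6],[0,0,0,0,0.3]]])

```text
time: 6.6
tcp_pos: [0.4284, -0.3444, 0.2176]
orientation: [0.001, 0.048, 0.999, -0.001]
ft_force: [0.1, -0.7, -2.7]
gripper_width: 0.0158
grasp_force: 59.2
```

arm_command(steps=[[[0,-0.0017,0.01,0,0],[0,-0.0017,0.02,0,0],[0,-0.0017,0.03,0,0],[0,-0.0017,0.0355,0,0],[0,-0.0017,0.0355,0,0],[0,-0.0017,0.0355,0,0],[0,-0.0017,0.0355,0,0],[0,-0.0017,0.0355,0,0],[0,-0.0017,0.0355,0,0]]])

```text
time: 7.35
tcp_pos: [0.4674, -0.0707, 0.2143]
orientation: [-0.001, 0.046, 0.999, 0.0]
ft_force: [2.1, 0.5, -3.1]
gripper_width: 0.016
grasp_force: 59.1
```

arm_command(steps=[[[0,-0.0017,0.0355,0,0],[0,-0.0017,0.0355,0,0],[0,-0.0017,0.0355,0,0],[0,-0.0017,0.0355,0,0],[0,-0.0017,0.0355,0,0],[0,-0.0017,0.03,0,0],[0,-0.0017,0.02,0,0],[0,-0.0017,0.01,0,0],[0,0,0,0,0],[0,0,0,0,0]]])

```text
time: 8.18
tcp_pos: [0.5034, 0.1611, 0.2144]
orientation: [-0.001, 0.046, 0.999, -0.001]
ft_force: [0.1, -0.2, -2.5]
gripper_width: 0.0161
grasp_force: 59.1
```

```bash
python3 - <<'E'
from rig import robot
from h import *
a=snap(robot,'top','t4');b=snap(robot,'scene','s4');o=robot.get_obs(); print(o['time'],o['tcp_pos'],o['orientation'],o['ft_force'],o['torque'],o['gripper_width'],o['joint_pos'])
A=cv2.imread('pics/t4.png')[110:260,150:330]; B=cv2.imread('pics/s4.png')[100:280,180:360]
cv2.imwrite('pics/m4.png',np.hstack([cv2.resize(A,(432,360)),cv2.resize(B,(360,360))]))
E
```

```text
8.2833 [0.50379769 0.15980609 0.21492393] [-3.94680246e-04  4.76449526e-02  9.98864078e-01 -5.97164616e-04] [-0.66715577 -0.68251447 -2.05034274] [-0.05098914  0.27012011 -0.02434514] 0.016052649160639747 [-0.57781681  0.26243279  0.21672673  1.8612512  -0.06437459  1.02590503
  1.14064633]
```

View pics/m4.png

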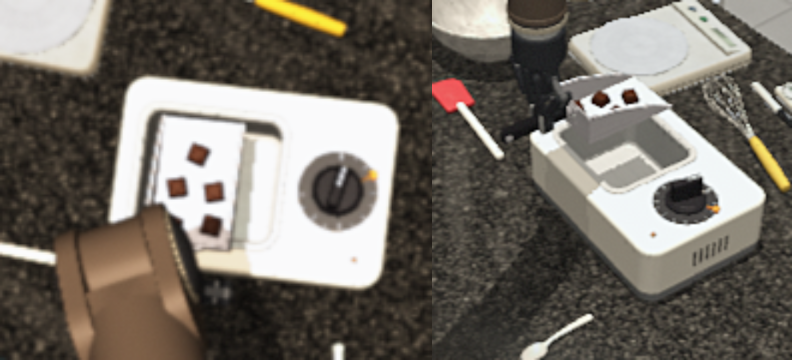

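The scoop is over the pan, with four pieces visible and the fifth hidden under the wrist. I'll lower the grip force so the scoop pivots mouth-down in the fingers.

arm_command(steps=[[[0,0,0,0,0],[0,0,0,0,0],[0,0,0,0,0],[0,0,0,0,0]]], grip_force=20)

```text
time: 8.62
tcp_pos: [0.5042, 0.1613, 0.2154]
orientation: [0.0, 0.047, 0.999, 0.0]
ft_force: [0.4, -0.8, -2.5]
gripper_width: 0.016
grasp_force: 59.2
```

```bash
cat > lip.py <<'E'
from rig import robot
from h import *
import sys
n=sys.argv[1]
b=snap(robot,'scene','s'+n);a=snap(robot,'top','t'+n);o=robot.get_obs(); print(o['time'],o['tcp_pos'],o['ft_force'],o['torque'],o['gripper_width'],o['grasp_force'])
for k in 's','t':
    im=cv2.imread(f'pics/{k}{n}.png').astype(int); h=cv2.cvtColor(im.astype('uint8'),cv2.COLOR_BGR2HSV)
    m=((im[:,:,2]>im[:,:,0]+18)&(h[:,:,2]<130)&(h[:,:,1]>90)).astype('uint8')
    nn,_,st,ce=cv2.connectedComponentsWithStats(m)
    box=(230,60,350,215) if k=='s' else (190,130,275,230)
    print(k,[(ce[i].round().tolist(),int(st[i,4])) for i in range(1,nn) if st[i,4]>8 and box[0]<ce[i][0]<box[2] and box[1]<ce[i][1]<box[3]])
A=cv2.imread(f'pics/t{n}.png')[110:260,150:330]; B=cv2.imread(f'pics/s{n}.png')[80:260,200:380]
cv2.imwrite(f'pics/m{n}.png',np.hstack([cv2.resize(A,(432,360)),cv2.resize(B,(360,360))]))
E
python3 lip.py 5
```

```text
8.7167 [0.50411718 0.1616536  0.21538966] [ 0.41264754  0.19953875 -2.40436115] [ 0.03104008  0.22917327 -0.02707792] 0.01599203132431122 59.08381998538971
s [([253.0, 87.0], 61), ([254.0, 96.0], 46), ([264.0, 149.0], 42), ([278.0, 148.0], 38), ([349.0, 187.0], 34)]
t [([232.0, 174.0], 39), ([223.0, 187.0], 37), ([239.0, 189.0], 29), ([237.0, 203.0], 42)]
```

arm_command(steps=[[[0.15,0,0,0,0],[0.15,0,0,0,0],[0,0,0,0,0]]], grip_force=20)

```text
time: 8.97
tcp_pos: [0.5041, 0.1619, 0.2153]
orientation: [-0.0, 0.047, 0.999, 0.0]
ft_force: [0.2, -0.3, -2.5]
gripper_width: 0.0159
grasp_force: 59.1
```

```bash
python3 lip.py 6
```

```text
9.0667 [0.50407815 0.16192634 0.21527461] [ 0.34749898 -0.27880081 -2.57924658] [ 0.02037506  0.22780843 -0.03717403] 0.015821046525981024 59.15094316005707
s [([253.0, 87.0], 59), ([262.0, 95.0], 9), ([252.0, 97.0], 34), ([264.0, 148.0], 40), ([278.0, 147.0], 37), ([349.0, 187.0], 32)]
t [([232.0, 174.0], 41), ([223.0, 188.0], 40), ([238.0, 189.0], 31), ([237.0, 203.0], 41)]
```

The grip force won't drop while the fingers are closed. I'll rest the scoop's floor on the near rim and open slightly, so it tips over the rim while still caged by the fingers.

arm_command(steps=[[[0,-0.002,0,0.01,0],[0,-0.003,0,0.018,0],[0,0,0,0.018,0],[0,0,0,0.012,0],[0,0,0,0.006,0],[0,0,0,0.003,0],[0,0,0,0,0]]])

```text
time: 9.65
tcp_pos: [0.5089, 0.1613, 0.1476]
orientation: [-0.0, 0.047, 0.999, -0.0]
ft_force: [-0.5, -0.4, -2.3]
gripper_width: 0.016
grasp_force: 59.1
```

```bash
python3 lip.py 7
```

```text
9.75 [0.50951368 0.16158129 0.14876677] [ 0.40156908 -0.34243872 -2.10482569] [ 0.00397223  0.22012967 -0.03068596] 0.01606150099596036 59.102073311805725
s [([258.0, 87.0], 26), ([262.0, 95.0], 9), ([253.0, 97.0], 29), ([279.0, 164.0], 34), ([265.0, 165.0], 38), ([254.0, 168.0], 10), ([349.0, 187.0], 34)]
t [([235.0, 175.0], 39), ([226.0, 189.0], 33), ([240.0, 190.0], 30), ([240.0, 204.0], 35)]
```

View pics/m7.png

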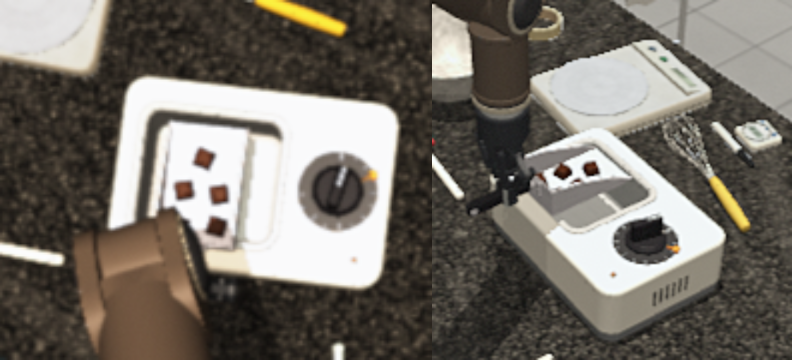

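arm_command(steps=[[[0.26,0,0,0,0],[0.26,0,0,0,0],[0.26,0,0,-0.01,0],[0.26,0,0,-0.01,0],[0.26,0,0,0,0],[0.26,0,0,0,0]]])

```text
time: 10.25
tcp_pos: [0.5098, 0.1618, 0.1696]
orientation: [0.001, 0.047, 0.999, 0.001]
ft_force: [-0.7, -0.6, 0.1]
gripper_width: 0.0224
grasp_force: 0.0
```

```bash
python3 lip.py 8
```

```text
10.35 [0.50905557 0.16151926 0.16853592] [-0.17899984 -0.06390982  0.39932137] [-0.01045937  0.02283459 -0.00993886] 0.022376322053381387 0.0
s [([255.0, 87.0], 45), ([255.0, 96.0], 41), ([349.0, 187.0], 33), ([282.0, 180.0], 16), ([289.0, 183.0], 42)]
t [([240.0, 166.0], 39), ([230.0, 175.0], 70), ([247.0, 177.0], 70)]
```

View pics/m8.png

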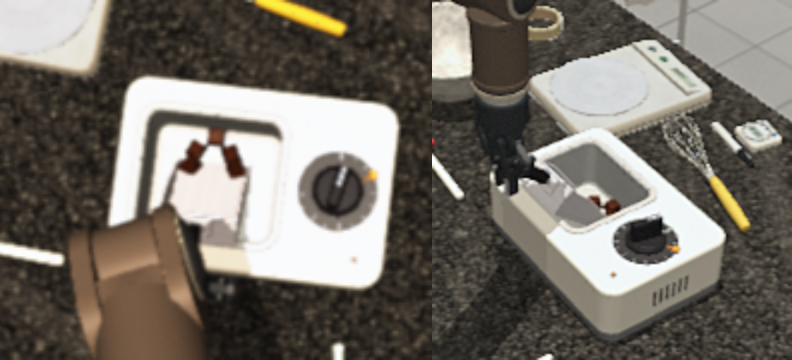

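The scoop tipped over the rim and the pieces slid out at its lip, around (185–240, 135–165) in the left half of the picture. I'll raise the gripper to the handle's new height, regrip and lift.

arm_command(steps=[[[0.26,0,0,-0.015,0],[0.26,0,0,-0.015,0],[0.26,0,0,-0.006,0],[0.26,0,0,0,0],[0,0,0,0,0],[0,0,0,0,0],[0,0,0,0,0],[0,0,0,0,0],[0,0,0,0,0]]], grip_force=40)

```text
time: 11.1
tcp_pos: [0.5093, 0.1616, 0.204]
orientation: [0.0, 0.047, 0.999, 0.0]
ft_force: [0.6, 0.7, 2.4]
gripper_width: 0.0161
grasp_force: 41.8
```

arm_command(steps=[[[0,0,0,-0.005,0],[0,0,0,-0.01,0],[0,0,0,-0.015,0],[0,0,0,-0.015,0],[0,0,0,-0.015,0],[0,0,0,-0.01,0],[0,0,0,-0.005,0],[0,0,0,0,0]]])

```text
time: 11.77
tcp_pos: [0.5093, 0.1615, 0.2803]
orientation: [0.001, 0.047, 0.999, 0.0]
ft_force: [-0.6, 0.2, -1.5]
gripper_width: 0.0167
grasp_force: 41.3
```

```bash
python3 lip.py 9
```

```text
11.8667 [0.50859801 0.1613689  0.27873908] [-0.10019414 -0.25060813 -2.2353281 ] [ 0.02143071  0.18822524 -0.05107754] 0.016398955911210433 41.286365389823914
s [([255.0, 87.0], 47), ([262.0, 95.0], 9), ([253.0, 97.0], 32), ([349.0, 187.0], 34), ([281.0, 181.0], 36), ([289.0, 183.0], 44)]
t [([231.0, 167.0], 41), ([240.0, 166.0], 37), ([246.0, 172.0], 15), ([253.0, 185.0], 12)]
```

View pics/m9.png

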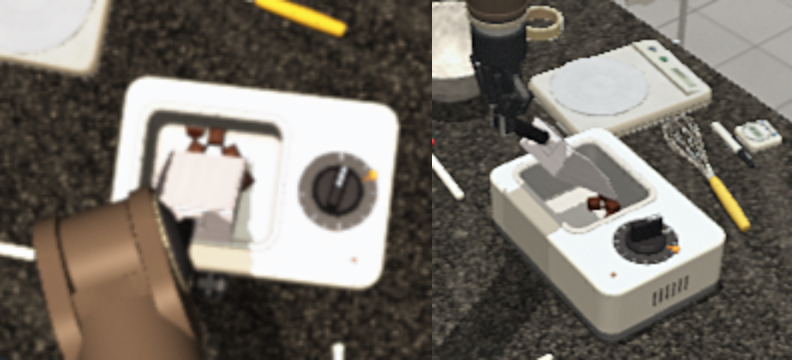

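The pieces are now on the pan floor and the tilted scoop is coming out empty. I've used all ten picture views, so from here on I'll go by numbers only. Next I'll lift clear and carry the scoop back.

arm_command(steps=[[[0,0,0,-0.01,0],[0,0,0,-0.02,0],[0,0,0,-0.025,0],[0,0,0,-0.025,0],[0,0,0,-0.02,0],[0,0,0,-0.01,0],[0,0,0,0,0]]])

```text
time: 12.45
tcp_pos: [0.5098, 0.1616, 0.3913]
orientation: [0.001, 0.047, 0.999, 0.001]
ft_force: [1.8, 0.1, -3.0]
gripper_width: 0.0162
grasp_force: 41.3
```

arm_command(steps=[[[0,0,-0.01,0,0],[0,0.001,-0.02,0,0],[0,0.001,-0.03,0,0],[0,0.001,-0.035,0,0],[0,0.001,-0.035,0,0],[0,0.001,-0.035,0,0],[0,0.001,-0.035,0,0],[0,0.001,-0.035,0,0]]])

```text
time: 13.12
tcp_pos: [0.4785, -0.0742, 0.3875]
orientation: [-0.001, 0.047, 0.999, -0.0]
ft_force: [1.8, -0.6, -2.0]
gripper_width: 0.0164
grasp_force: 41.3
```

arm_command(steps=[[[0,0.001,-0.035,0,0],[0,0,-0.035,0,0],[0,0,-0.035,0,0],[0,0,-0.035,0,0],[0,0,-0.035,0,0],[0,0,-0.03,0,0],[0,0,-0.02,0,0],[0,0,-0.01,0,0],[0,0,0,0,0]]])

```text
time: 13.87
tcp_pos: [0.4555, -0.308, 0.3877]
orientation: [-0.002, 0.049, 0.999, -0.0]
ft_force: [-0.4, 0.0, -2.6]
gripper_width: 0.0161
grasp_force: 41.3
```

```bash
python3 lip.py 10; python3 - <<'E'
from h import *
# bright scoop region in scene/top near right; choc in pan from top
t=load('t10'); im=t['image'].astype(int)
for y0,y1,x0,x1 in [(150,215,205,270)]:
    sub=im[y0:y1,x0:x1]; m=((sub[:,:,0]>sub[:,:,2]+18)&(sub.max(2)<140)).astype('uint8'); n,_,st,ce=cv2.connectedComponentsWithStats(m); print([( (ce[i]+[x0,y0]).round(1).tolist(),st[i].tolist()) for i in range(1,n) if st[i,4]>5])
E
```

```text
13.9667 [ 0.45714847 -0.30476292  0.38821381] [ 0.25841261  0.28736918 -2.40767406] [ 0.05292615  0.17024502 -0.01971139] 0.01635430257335461 41.24652564525604
s [([252.0, 88.0], 37), ([250.0, 96.0], 47), ([262.0, 95.0], 9), ([286.0, 180.0], 107)]
t [([231.0, 169.0], 57), ([240.0, 166.0], 39), ([246.0, 174.0], 28), ([251.0, 185.0], 28)]
[([234.4, 167.2], [22, 12, 18, 14, 124]), ([245.8, 173.5], [37, 20, 8, 8, 38]), ([250.9, 184.2], [43, 31, 7, 8, 36])]
```

```bash
python3 - <<'E'
from h import *
def brown(im): 
    im=im.astype(int); return ((im[:,:,0]>im[:,:,2]+18)&(im.max(2)<140)).astype('uint8')
for nm,box in (('t10',(340,130,470,300)),('s10',(300,130,470,340))):
    m=brown(load(nm)['image']); x0,y0,x1,y1=box; n,_,st,ce=cv2.connectedComponentsWithStats(m[y0:y1,x0:x1]); print(nm,[((ce[i]+[x0,y0]).round().tolist(),int(st[i,4])) for i in range(1,n) if st[i,4]>12])
im=load('t10')['image'].astype(int); print('top'); 
print('\n'.join(''.join('#' if v<70 else '+' if v<130 else '.' for v in r) for r in im[155:200,218:264,1]))
im=load('s10')['image'].astype(int); print('scene')
print('\n'.join(''.join('#' if v<60 else '+' if v<110 else '.' for v in r) for r in im[168:205,260:310,1]))
E
```

```text
t10 [([417.0, 155.0], 40), ([462.0, 148.0], 18), ([413.0, 160.0], 25), ([448.0, 150.0], 70), ([361.0, 184.0], 28), ([357.0, 206.0], 29), ([453.0, 215.0], 23), ([446.0, 224.0], 19), ([447.0, 279.0], 1125), ([423.0, 232.0], 20), ([429.0, 247.0], 142), ([419.0, 267.0], 15), ([403.0, 269.0], 13), ([414.0, 280.0], 44), ([389.0, 289.0], 17)]
s10 [([324.0, 135.0], 50), ([360.0, 146.0], 546), ([304.0, 143.0], 17), ([410.0, 228.0], 564), ([460.0, 214.0], 28), ([444.0, 279.0], 198), ([446.0, 291.0], 479)]
top
..............................................
++++..........................................
###++++++++++.................................
#############++++++++++.......................
#####################++++++++.................
#############################+++++++++........
+++++++++##++#########################+++++++.
.........++++++++#+##########################+
..........+##++++++########+++################
..........#######+.+######+...++++++++########
..........######+..+#####+............++++++++
..........+#####+..+#++##+....................
............##+....+#####......
[... 2712 characters left out ...]
.........................+###########
....................................+#+###########
.....................................++###########
.................................+#++++###########
.................................#++++############
.................................++++#############
...............................++++++#############
...............................#+++++#############
...............................#++++##############
..................................+++#############
...............................+++++##############
...............................#+++++#############
...............................++++++#######+++#++
................................++++++############
```

All five pieces are in the pan: five separate blobs at top-image pixels (232,165), (241,166), (231,173), (246,175) and (251,185). Now I'll lower the scoop.

arm_command(steps=[[[0,0,0,0.015,0],[0,0,0,0.03,0],[0,0,0,0.035,0],[0,0,0,0.035,0],[0,0,0,0.025,0],[0,0,0,0.015,0],[0,0,0,0.005,0],[0,0,0,0,0]]])

```text
time: 14.63
tcp_pos: [0.4574, -0.3036, 0.2281]
orientation: [-0.001, 0.045, 0.999, 0.001]
ft_force: [-1.0, -0.6, -1.3]
gripper_width: 0.0166
grasp_force: 41.2
```

```bash
cat > sc.py <<'E'
from rig import robot
from h import *
import sys
n=sys.argv[1]; t=snap(robot,'top','t'+n); o=robot.get_obs(); print(o['time'],o['tcp_pos'],o['ft_force'],o['torque'],o['grasp_force'])
im=t['image']; m=((im.min(2)>150)).astype('uint8'); m[:,:330]=0; m[:,430:]=0; m[:170]=0; m[300:]=0
n,l,st,ce=cv2.connectedComponentsWithStats(m)
i=1+st[1:,4].argmax(); c=cv2.findContours((l==i).astype('uint8'),0,2)[0][0]; b=cv2.boxPoints(cv2.minAreaRect(c)); print(st[i],b.round(1).tolist())
for p in b: print(onz(t,p,.005).round(3))
E
python3 sc.py 11
```

```text
14.6833 [ 0.4578989  -0.30454293  0.22946841] [-0.52749466 -0.59009264 -0.95498796] [0.01533835 0.1570199  0.0262231 ] 41.24478220939636
[375 195  39  36 815] [[373.8999938964844, 228.89999389648438], [375.0, 194.89999389648438], [413.8999938964844, 196.1999969482422], [412.79998779296875, 230.1999969482422]]
[ 0.525 -0.283  0.005]
[ 0.634 -0.285  0.005]
[ 0.632 -0.409  0.005]
[ 0.524 -0.406  0.005]
```

arm_command(steps=[[[0,0,0,0.012,0],[0,0,0,0.012,0],[0,0,0,0.01,0],[0,0,0,0.006,0],[0,0,0,0,0]]])

```text
time: 15.1
tcp_pos: [0.4573, -0.3052, 0.1888]
orientation: [-0.0, 0.046, 0.999, 0.0]
ft_force: [0.2, 0.9, -2.6]
gripper_width: 0.0166
grasp_force: 41.3
```

arm_command(steps=[[[0,0,0,0.01,0],[0,0,0,0.01,0],[0,0,0,0,0]]])

```text
time: 15.35
tcp_pos: [0.4573, -0.3058, 0.1682]
orientation: [-0.0, 0.047, 0.999, -0.0]
ft_force: [0.9, -0.3, -0.2]
gripper_width: 0.0161
grasp_force: 41.6
```

arm_command(steps=[[[0,0.01,0,0.01,0],[0,0.01,0,0.01,0],[0,0.01,0,0.011,0],[0,0,0,0,0]]])

```text
time: 15.68
tcp_pos: [0.4257, -0.3027, 0.137]
orientation: [-0.001, 0.047, 0.999, 0.0]
ft_force: [-1.3, 0.3, 1.3]
gripper_width: 0.0164
grasp_force: 41.6
```

arm_command(steps=[[[0,0.008,0,0.012,0],[0,0.008,0,0.012,0],[0,0.008,0,0.014,0],[0,0,0,0,0]]])

```text
time: 16.02
tcp_pos: [0.4024, -0.3003, 0.0991]
orientation: [-0.001, 0.047, 0.999, 0.0]
ft_force: [-0.9, 0.7, 1.1]
gripper_width: 0.016
grasp_force: 41.5
```

```bash
python3 sc.py 12
```

```text
16.0667 [ 0.4032466  -0.30065278  0.1000999 ] [-1.1183363  -0.26363769  0.53147262] [ 0.02924054  0.0846341  -0.0320438 ] 41.32732808589935
[ 372  193   33   46 1183] [[372.0, 238.0], [372.0, 193.0], [404.0, 193.0], [404.0, 238.0]]
[ 0.496 -0.277  0.005]
[ 0.64  -0.276  0.005]
[ 0.642 -0.378  0.005]
[ 0.498 -0.378  0.005]
```

arm_command(steps=[[[0,0.006,0,0.012,0],[0,0.006,0,0.012,0],[0,0.004,0,0.014,0],[0,0.004,0,0.014,0],[0,0,0,0,0]]])

```text
time: 16.48
tcp_pos: [0.3835, -0.2986, 0.0475]
orientation: [-0.001, 0.047, 0.999, 0.0]
ft_force: [-0.8, 0.3, 0.2]
gripper_width: 0.0159
grasp_force: 41.5
```

arm_command(steps=[[[0,0.002,0,0.01,0],[0,0,0,0.008,0],[0,0,0,0,0]]])

```text
time: 16.73
tcp_pos: [0.3822, -0.2986, 0.0296]
orientation: [-0.0, 0.046, 0.999, 0.0]
ft_force: [0.6, 0.2, -0.4]
gripper_width: 0.0164
grasp_force: 41.6
```

```bash
python3 sc.py 13
```

```text
16.7833 [ 0.38224377 -0.29876801  0.03008592] [0.15103119 0.58145164 0.17503252] [-0.05381906 -0.34422711 -0.02714596] 41.54005944728851
[ 369  193   33   51 1378] [[368.79998779296875, 242.39999389648438], [371.1000061035156, 192.6999969482422], [403.1000061035156, 194.1999969482422], [400.8999938964844, 243.8000030517578]]
[ 0.482 -0.267  0.005]
[ 0.641 -0.273  0.005]
[ 0.638 -0.375  0.005]
[ 0.48  -0.368  0.005]
```

arm_command(steps=[[[0,0,0,0.004,0],[0,0,0,0,0]]])

```text
time: 16.95
tcp_pos: [0.3821, -0.2988, 0.0262]
orientation: [0.0, 0.047, 0.999, -0.0]
ft_force: [0.4, -0.2, -0.4]
gripper_width: 0.016
grasp_force: 41.6
```

arm_command(steps=[[[0,0,0,0.004,0],[0,0,0,0,0]]])

```text
time: 17.12
tcp_pos: [0.3819, -0.2987, 0.022]
orientation: [0.0, 0.047, 0.999, -0.0]
ft_force: [0.2, -0.6, 0.7]
gripper_width: 0.0161
grasp_force: 41.7
```

arm_command(steps=[[[0.3,0,0,0,0],[0.4,0,0,0,0],[0.6,0,0,0,0],[1,0,0,0,0],[1,0,0,0,0],[1,0,0,0,0],[1,0,0,-0.03,0],[1,0,0,-0.04,0],[1,0,0,-0.04,0],[1,0,0,-0.04,0]]])

```text
time: 17.95
tcp_pos: [0.3808, -0.2986, 0.1737]
orientation: [-0.001, 0.047, 0.999, 0.0]
ft_force: [1.2, -0.1, 0.2]
gripper_width: 0.0856
grasp_force: 0.0
```

arm_command(steps=[[[1,0,0,-0.04,0],[1,0,0,-0.04,0],[1,0,0,0,0],[1,0,0,0,0]]])

```text
time: 18.28
tcp_pos: [0.3827, -0.2992, 0.2545]
orientation: [0.003, 0.046, 0.999, -0.0]
ft_force: [-0.7, 0.6, -1.4]
gripper_width: 0.0855
grasp_force: 0.0
```

```bash
python3 sc.py 14; python3 - <<'E'
from rig import robot
from h import *
c=snap(robot,'wrist','w14');o=robot.get_obs();print(o['joint_pos'])
s=snap(robot,'scene','s14'); t=load('t14')
# scoop lip height by wrist+top corners
im=c['image']; m=(im.min(2)>140).astype('uint8'); n,l,st,ce=cv2.connectedComponentsWithStats(m)
for i in range(1,n):
    if st[i,4]>400: print(st[i],ce[i])
E
```

```text
18.3333 [ 0.38185753 -0.29848085  0.2526809 ] [ 0.17301325  0.95176956 -0.32564893] [ 0.06887381 -0.04860216 -0.00311435] 0.0
[ 369  193   33   51 1366] [[368.6000061035156, 242.3000030517578], [371.1000061035156, 192.5], [401.29998779296875, 194.0], [398.8999938964844, 243.8000030517578]]
[ 0.482 -0.266  0.005]
[ 0.641 -0.273  0.005]
[ 0.639 -0.369  0.005]
[ 0.48  -0.362  0.005]
[-1.45393768e-03  1.56642508e-01  6.45047679e-01  1.93204121e+00
 -1.06574319e-01  1.08726089e+00  2.16531844e+00]
[  42    0  107   52 3308] [93.61064087 20.21281741]
[ 77   0 103  78 819] [135.53601954  48.8034188 ]
[ 498   94   24  110 1181] [508.23539373 136.48687553]
[ 233  268   83   88 6057] [274.34191844 310.58560343]
[520 302  40  43 887] [544.97519729 316.98421646]
[ 53 395  36  25 412] [ 69.09951456 410.60679612]
```

arm_command(steps=[[[1,0,0,0,0.73],[1,0,0,0,0.73],[1,-0.015,0.02,0,0],[1,-0.023,0.031,0,0],[1,-0.023,0.031,0,0],[1,-0.023,0.031,0,0],[1,-0.023,0.031,0,0]]])

```text
time: 19.02
tcp_pos: [0.5166, -0.1787, 0.2504]
orientation: [-0.002, 0.105, 0.994, 0.0]
ft_force: [0.5, -0.8, 0.1]
gripper_width: 0.0858
grasp_force: 0.0
```

arm_command(steps=[[[1,-0.023,0.031,0,0],[1,-0.023,0.031,0,0],[1,-0.023,0.031,0,0],[1,-0.023,0.031,0,0],[1,-0.023,0.031,0,0],[1,-0.023,0.031,0.01,0],[1,-0.008,0.01,0.02,0],[1,0,0,0.01,0],[1,0,0,0,0],[1,0,0,0,0]]])

```text
time: 19.85
tcp_pos: [0.6986, -0.0203, 0.2102]
orientation: [-0.002, 0.106, 0.994, -0.001]
ft_force: [0.2, -0.0, -0.0]
gripper_width: 0.085
grasp_force: 0.0
```

```bash
cat > dial.py <<'E'
from rig import robot
from h import *
import sys
w=snap(robot,'wrist',sys.argv[1]); o=robot.get_obs(); q=o['orientation']; R=Rn.from_quat([q[1],q[2],q[3],q[0]]).as_matrix()
print(o['time'],o['tcp_pos'],'tooly deg',np.degrees(np.arctan2(R[1,1],R[0,1])),o['joint_pos'][6],'z',R[:,2])
D=np.array([.632,-.013]); im=w['image']; hsv=cv2.cvtColor(im,cv2.COLOR_RGB2HSV)
def pts(m,z,r0,r1):
    ys,xs=np.nonzero(m); P=np.array([onz(w,p,z)[:2] for p in zip(xs,ys)]); r=np.linalg.norm(P-D,axis=1); k=(r>r0)&(r<r1); return P[k],np.c_[xs,ys][k]
# dial plate outline: dark region
print('proj D',proj(w,np.array([*D,.116])))
u=proj(w,np.array([*D,.116])); m=(hsv[:,:,2]<140).astype('uint8'); P,px=pts(m,.116,0,.058); r=np.zeros_like(m); r[px[:,1],px[:,0]]=1
r=cv2.morphologyEx(r,cv2.MORPH_CLOSE,np.ones((7,7))); c=max(cv2.findContours(r,0,2)[0],key=cv2.contourArea); e=cv2.fitEllipse(cv2.convexHull(c)); Dp=onz(w,e[0],.116)[:2]; print('plate',e,Dp)
a=lambda v:np.degrees(np.arctan2(v[1],v[0]))
M,_=pts(cv2.inRange(hsv,(8,130,130),(28,255,255)),.119,.03,.065); 
for C in (D,Dp): print('marker',len(M),M.mean(0),'deg',a(M.mean(0)-C),'r',np.linalg.norm(M-C,axis=1).min(),np.linalg.norm(M-C,axis=1).max())
for z in (.159,):
    L,lp=pts((hsv[:,:,2]>130)&(hsv[:,:,1]<60),z,.0,.032)
    if len(L)>5:
        vx,vy,x,y=cv2.fitLine(L.astype(np.float32),cv2.DIST_HUBER,0,.001,.001).ravel(); print('line',len(L),L.mean(0),'deg dir',a((vx,vy)),'via D',a(L.mean(0)-D),a(L.mean(0)-Dp),lp.min(0),lp.max(0))
E
python3 dial.py w15
```

```text
19.9 [ 0.6991785  -0.02076139  0.21184416] tooly deg 77.84096469647662 1.5331413181761526 z [-0.00158864 -0.00103484 -0.9999982 ]
proj D [264.65568814 119.36766333]
plate ((264.6358947753906, 117.17047119140625), (141.4637908935547, 147.1048126220703), 173.30938720703125) [ 0.63054574 -0.01268845]
marker 249 [ 0.65357842 -0.05599983] deg -63.35131988283252 r 0.03502057548704996 0.05491824615396492
marker 249 [ 0.65357842 -0.05599983] deg -61.99627106880013 r 0.035989290530837936 0.05584614542064568
line 219 [ 0.6458361  -0.01734002] deg dir -16.531193 via D -17.415275930169216 -16.92060555864034 [214  89] [264 168]
```

```bash
python3 - <<'E'
from h import *
w=load('w15'); hsv=cv2.cvtColor(w['image'],cv2.COLOR_RGB2HSV); a=lambda v:np.degrees(np.arctan2(v[1],v[0]))
m=((hsv[:,:,2]>130)&(hsv[:,:,1]<60)).astype('uint8'); n,l,st,ce=cv2.connectedComponentsWithStats(m); D=np.array([.632,-.013])
for i in range(1,n):
    P=onz(w,ce[i],.119)[:2]
    if st[i,4]>4 and np.linalg.norm(P-D)<.07:
        ys,xs=np.nonzero(l==i); X=np.array([onz(w,p,.159)[:2] for p in zip(xs,ys)],np.float32); f=cv2.fitLine(X,cv2.DIST_L2,0,.001,.001).ravel()
        print(st[i].tolist(),ce[i].round(1),'cent deg',a(P-D).round(1),'r',np.linalg.norm(P-D).round(4),'dir',a(f[:2]).round(1), 'z159',X.mean(0))
sub=hsv[100:172,225:305,2]; print('\n'.join(''.join('#' if v>130 else '+' if v>75 else '-' if v>40 else '.' for v in r) for r in sub))
E
```

```text
[152, 0, 408, 272, 63810] [357.  129.9] cent deg 71.6 r 0.065 dir 69.9 z159 [0.6520562  0.03908357]
[272, 47, 2, 6, 12] [272.5  49.5] cent deg 160.6 r 0.0447 dir -12.3 z159 [0.59702814 0.00060083]
[245, 49, 5, 13, 30] [247.3  54.4] cent deg -177.2 r 0.0428 dir 2.9 z159 [ 0.596516   -0.01341347]
[293, 55, 7, 12, 29] [295.9  60.9] cent deg 138.4 r 0.0429 dir -41.1 z159 [0.6053543  0.01193025]
[221, 61, 6, 6, 17] [223.5  63.6] cent deg -155.2 r 0.0448 dir 26.4 z159 [ 0.59826714 -0.02731214]
[315, 74, 5, 5, 14] [316.9  76. ] cent deg 116.3 r 0.0451 dir -61.9 z159 [0.61539525 0.02184494]
[204, 82, 11, 8, 27] [209.4  85.2] cent deg -133.2 r 0.0432 dir 46.2 z159 [ 0.60743994 -0.037829  ]
[321, 98, 11, 5, 27] [326.4 100. ] cent deg 94.7 r 0.0442 dir -83.9 z159 [0.6290023  0.02487209]
[196, 107, 6, 4, 16] [198.4 108.3] cent deg -111.4 r 0.046 dir 65.1 z159 [ 0.6180916  -0.04724577]
[257, 124, 8, 39, 197] [260.6 143.3] cent deg -22.3 r 0.0166 dir -17.7 z159 [ 0.6447654  -0.01692612]
[198, 132, 11, 4, 26] [202.6 133.4] cent deg -89.9 r 0.0445 dir 87.8 z159 [ 0.632074  -0.0486293]
[257, 164, 6, 
[... 5512 characters left out ...]
........+......................---------------------
----------------------..........####+....................-----------------------
--------------------------......#####+................--------------------------
------------------------------..++####-.............----------------------------
-----.+--------------------------.####-......-----------------------------------
----.-##-------------------------.####+-----------------------------------------
----.###---------------------------+-+------------------------------------------
---.###+---------------------------.--------------------------------------------
--.-##+-------------------------------------------------------------------------
```

arm_command(steps=[[[1,0,0,0,0.6],[1,0,0,0,0.6],[1,0.03,-0.006,0,0],[1,0.025,-0.005,0,0],[1,0.0107,-0.0018,0,0],[1,0,0,0,0],[1,0,0,0.025,0],[1,0,0,0.015,0],[1,0,0,0,0],[1,0,0,0,0]]])

```text
time: 20.73
tcp_pos: [0.6337, -0.0122, 0.1728]
orientation: [0.0, 0.153, 0.988, -0.0]
ft_force: [0.5, -0.5, 1.1]
gripper_width: 0.0856
grasp_force: 0.0
```

```bash
python3 dial.py w16; python3 - <<'E'
from h import *
w=load('w16'); hsv=cv2.cvtColor(w['image'],cv2.COLOR_RGB2HSV)
print('proj dial top ends',[proj(w,np.array([.6328+.025*np.cos(a),-.013+.025*np.sin(a),.159])).round(1) for a in (-.309,-.309+np.pi)])
E
```

```text
20.7833 [ 0.63425425 -0.01218212  0.17348909] tooly deg 72.40436133248778 1.4432721945159823 z [ 1.41837925e-03 -1.71886132e-04 -9.99998979e-01]
proj D [272.13728219 224.27288587]
plate ((272.0081787109375, 221.81822204589844), (147.03067016601562, 154.89907836914062), 85.84495544433594) [ 0.63038777 -0.01257105]
marker 285 [ 0.65384875 -0.05604989] deg -63.09122631421073 r 0.03453368166463416 0.05566771503887163
marker 285 [ 0.65384875 -0.05604989] deg -61.64891168931437 r 0.035676936013802465 0.05681454994724049
line 1120 [ 0.65381385 -0.02030032] deg dir 72.93322 via D -18.503569807334905 -18.25994757617 [210 242] [326 305]
proj dial top ends [array([272.1, 295.1]), array([272. , 205.8])]
```

arm_command(steps=[[[1,0.001,0,0.015,0],[1,0,0,0.013,0],[1,0,0,0.008,0],[1,0,0,0.003,0],[1,0,0,0,0]]])

```text
time: 21.2
tcp_pos: [0.6322, -0.0111, 0.1326]
orientation: [-0.001, 0.152, 0.988, -0.0]
ft_force: [0.4, 0.0, 0.0]
gripper_width: 0.0857
grasp_force: 0.0
```

arm_command(steps=[[[0.4,0,0,0,0],[0.3,0,0,0,0],[0.3,0,0,0,0],[0,0,0,0,0],[0,0,0,0,0],[0,0,0,0,0],[0,0,0,0,0]]], grip_force=30)

```text
time: 21.78
tcp_pos: [0.6321, -0.013, 0.1339]
orientation: [-0.0, 0.153, 0.988, -0.001]
ft_force: [-3.6, -3.1, 4.7]
gripper_width: 0.0146
grasp_force: 34.5
```

arm_command(steps=[[[0,0,0,0,0.9],[0,0,0,0,0.9],[0,0,0,0,0.9],[0,0,0,0,0.9],[0,0,0,0,0.9],[0,0,0,0,0.9],[0,0,0,0,0.9],[0,0,0,0,0.9],[0,0,0,0,0.9],[0,0,0,0,0]]])

```text
time: 22.62
tcp_pos: [0.6326, -0.0123, 0.1339]
orientation: [0.001, 0.461, 0.887, -0.0]
ft_force: [-2.0, -4.0, 5.2]
gripper_width: 0.0147
grasp_force: 34.5
```

```bash
python3 dial.py w17;python3 - <<'E'
from h import *
w=load('w17'); hsv=cv2.cvtColor(w['image'],cv2.COLOR_RGB2HSV); im=w['image'].astype(int)
o=cv2.inRange(hsv,(8,130,130),(28,255,255))
u=proj(w,np.array([.6328,-.013,.126])); v=proj(w,np.array([.6328+.034*np.cos(-1.11),-.013+.034*np.sin(-1.11),.126])); print(u,v)
y0,x0=int(v[1])-45,int(v[0])-40
for y in range(y0,y0+70):
    print(''.join('o' if o[y,x] else '#' if hsv[y,x,2]>130 else '+' if hsv[y,x,2]>75 else '-' if hsv[y,x,2]>40 else '.' for x in range(x0,x0+80)) if y<420 else '')
E
```

```text
22.6667 [ 0.63263865 -0.0123543   0.13386707] tooly deg 35.34203039607973 0.9126667457977106 z [ 5.49825556e-04 -1.49522591e-03 -9.99998731e-01]
proj D [272.53758251 250.83804014]
plate ((273.12750244140625, 252.7403564453125), (186.09783935546875, 197.3614959716797), 83.0057373046875) [ 0.63288461 -0.0137164 ]
marker 73 [ 0.65385608 -0.06172546] deg -65.84110693423034 r 0.0476877505199814 0.056176939301581
marker 73 [ 0.65385608 -0.06172546] deg -66.403172901907 r 0.04667866294587507 0.055153077836713804
line 1288 [ 0.64334996 -0.02946469] deg dir -52.532845 via D -55.419484747147365 -56.394397875561054 [193 265] [350 359]
[273.72428931 259.64184388] [264.12031346 317.80289887]
...............-------------..............................................------
...............-------------..............................................------
...............-------------..............................................------
..............--------------...............................................-----
..............-------------................................................-----
.......
[... 4557 characters left out ...]
-...o+.............#######-.............##-...#-....
..........................-#-...oo.............#######-.............##-...++....
..........................-o++++o+.............#######-............###++++#+....
..........................oooooooo+............#######-............########+....
..........................oooooooo+............#######-...........##########....
..........................ooooooooo-...........#######-...........##########-...
..........................ooooooooo+...........#######-..........###########-...
..........................oooooooooo-..........#######-..........###########+...
.........................#oooooooooo+..........#######-.........############+...
```

arm_command(steps=[[[0,0,0,0,0.6],[0,0,0,0,0.6],[0,0,0,0,0.6],[0,0,0,0,0],[0,0,0,0,0]]])

```text
time: 23.08
tcp_pos: [0.6328, -0.0123, 0.1339]
orientation: [0.001, 0.521, 0.853, -0.0]
ft_force: [-1.7, -4.3, 5.7]
gripper_width: 0.0144
grasp_force: 34.5
```

arm_command(steps=[[[0.3,0,0,0,0],[0.5,0,0,0,0],[1,0,0,0,0],[1,0,0,0,0],[1,0,0,0,0],[1,0,0,0,0],[1,0,0,-0.02,0],[1,0,0,-0.025,0]]])

```text
time: 23.75
tcp_pos: [0.6311, -0.0107, 0.1768]
orientation: [-0.002, 0.522, 0.853, -0.001]
ft_force: [0.8, -0.6, 0.5]
gripper_width: 0.0853
grasp_force: 0.0
```

arm_command(steps=[[[1,-0.03,0,-0.03,0],[1,-0.03,0,0,0],[1,0,0,0,0],[1,0,0,0,0]]])

```text
time: 24.08
tcp_pos: [0.6599, -0.0663, 0.2082]
orientation: [0.001, 0.523, 0.852, -0.0]
ft_force: [-0.5, -0.2, -0.9]
gripper_width: 0.0854
grasp_force: 0.0
```

```bash
cat > d2.py <<'E'
from rig import robot
from h import *
import sys
from scipy.optimize import least_squares
if len(sys.argv)>2: w=load(sys.argv[1])
else:
    w=snap(robot,'wrist',sys.argv[1]); o=robot.get_obs(); print(o['time'],o['tcp_pos'],o['orientation'])
hsv=cv2.cvtColor(w['image'],cv2.COLOR_RGB2HSV); a=lambda v:np.degrees(np.arctan2(v[1],v[0])); D=np.array([.6325,-.013])
m=((hsv[:,:,2]>130)&(hsv[:,:,1]<60)).astype('uint8'); n,l,st,ce=cv2.connectedComponentsWithStats(m); T=[]
for i in range(1,n):
    P=onz(w,ce[i],.116)[:2]; r=np.linalg.norm(P-D)
    if 8<st[i,4]<300:
        if .040<r<.050: T.append((P,st[i,4]))
        elif r<.040:
            ys,xs=np.nonzero(l==i); z=.159 if st[i,4]>90 else .126; X=np.array([onz(w,p,z)[:2] for p in zip(xs,ys)],np.float32); f=cv2.fitLine(X,cv2.DIST_L2,0,.001,.001).ravel(); print('white',st[i,4],'z',z,X.mean(0),'dir',a(f[:2]).round(1),'viaD',a(X.mean(0)-D).round(1))
A=np.array([t[0] for t in T])
# long ticks (area>22) and short ticks lie on two radii: fit common centre
g=np.array([t[1] for t in T]); 
M0=cv2.inRange(hsv,(8,130,130),(28,255,255)); ys,xs=np.nonzero(M0); M=np.array([onz(w,p,.119)[:2] for p in zip(xs,ys)]); k=np.linalg.norm(M-D,axis=1)<.06; M=M[k]
s=least_squares(lambda q:np.linalg.norm(A-q[:2],axis=1)-q[2],[*D,.044],loss='soft_l1',f_scale=.001).x; Dc=s[:2]; print('centre',s)
print('ticks',sorted([a(p-Dc).round(1) for p in A]))
f=cv2.fitLine(M.astype(np.float32),cv2.DIST_L2,0,.001,.001).ravel(); print('marker',len(M),M.mean(0),'ang',a(M.mean(0)-Dc),'viaD',a(M.mean(0)-D),'rmin/max',np.linalg.norm(M-Dc,axis=1).min(),np.linalg.norm(M-Dc,axis=1).max())
i=np.linalg.norm(M-Dc,axis=1).argsort()[:15]; print('tip',M[i].mean(0),a(M[i].mean(0)-Dc))
E
python3 d2.py w18; echo; python3 d2.py w15 x
```

```text
24.1333 [ 0.65944091 -0.06437567  0.20743429] [-2.74325067e-04  5.22333891e-01  8.52741010e-01  1.25312846e-05]
white 190 z 0.159 [ 0.63896555 -0.0240469 ] dir -63.1 viaD -59.7
white 13 z 0.126 [ 0.64741164 -0.04053144] dir 26.6 viaD -61.6
centre [ 0.63280439 -0.01340467  0.04497647]
ticks [np.float64(-177.8), np.float64(-156.0), np.float64(-134.1), np.float64(-112.5), np.float64(-90.9), np.float64(-48.0), np.float64(-26.8), np.float64(-5.5), np.float64(95.6), np.float64(117.2), np.float64(138.8), np.float64(160.6)]
marker 233 [ 0.65348122 -0.05608623] ang -64.15241193116316 viaD -64.03582603194312 rmin/max 0.03436369025652287 0.05393667873403843
tip [ 0.64847277 -0.04524852] -63.80107228501438

white 197 z 0.159 [ 0.6447654  -0.01692612] dir -17.7 viaD -17.7
white 21 z 0.126 [ 0.6619399  -0.02288843] dir 35.5 viaD -18.6
centre [ 0.6327005  -0.01333782  0.04521772]
ticks [np.float64(-177.6), np.float64(-155.8), np.float64(-134.1), np.float64(-112.3), np.float64(-90.8), np.float64(-48.0), np.float64(-26.8), np.float64(-5.6), np.float64(95.5), np.float64(117.0), np.float64(138.8), np.float64(160.6)]
marker 249 [ 0.65357842 -0.05599983] ang -63.92380802104718 viaD -63.886004140750316 rmin/max 0.03439951095839523 0.05431047279112745
tip [ 0.6485217  -0.04542105] -63.75070651571624
```

The marker is at −63.9° and the line at about −62.9°. I'll make one small correction.

arm_command(steps=[[[1,0.03,0,0,0],[1,0.0283,0,0,0],[1,0,0,0.025,0],[1,0,0,0.025,0],[1,0,0,0.018,0],[1,0,0,0.005,0],[1,0,0,0,0]]])

```text
time: 24.72
tcp_pos: [0.6317, -0.0107, 0.133]
orientation: [-0.002, 0.521, 0.853, -0.001]
ft_force: [-0.1, 0.8, 0.2]
gripper_width: 0.0855
grasp_force: 0.0
```

arm_command(steps=[[[0.3,0,0,0,0],[0.3,0,0,0,0],[0,0,0,0,0],[0,0,0,0,0],[0,0,0,0,0],[0,0,0,0,0.25],[0,0,0,0,0],[0,0,0,0,0],[0,0,0,0,0]]])

```text
time: 25.47
tcp_pos: [0.6328, -0.0123, 0.1354]
orientation: [-0.0, 0.531, 0.847, 0.0]
ft_force: [-3.5, -0.6, 5.2]
gripper_width: 0.0142
grasp_force: 33.0
```

arm_command(steps=[[[0.3,0,0,0,0],[0.5,0,0,0,0],[1,0,0,0,0],[1,0,0,0,0],[1,0,0,0,0],[1,0,0,-0.02,0],[1,0,0,-0.03,0],[1,-0.03,0,-0.03,0],[1,-0.03,0,0,0],[1,0,0,0,0]]])

```text
time: 26.3
tcp_pos: [0.6611, -0.0724, 0.217]
orientation: [0.003, 0.533, 0.846, -0.0]
ft_force: [-1.4, -1.0, -0.3]
gripper_width: 0.0855
grasp_force: 0.0
```

arm_command(steps=[[[1,-0.02,0,0,0],[1,0,0,0,0],[1,0,0,0,0]]])

```text
time: 26.55
tcp_pos: [0.6676, -0.0846, 0.2138]
orientation: [-0.0, 0.531, 0.847, -0.0]
ft_force: [0.0, 0.8, -0.3]
gripper_width: 0.0855
grasp_force: 0.0
```

```bash
python3 d2.py w19
```

```text
26.6 [ 0.66751602 -0.08342778  0.21377762] [-3.78796457e-04  5.30673931e-01  8.47575970e-01 -1.05814445e-04]
white 214 z 0.159 [ 0.6383168  -0.02343266] dir -63.1 viaD -60.9
white 30 z 0.126 [ 0.64615625 -0.03948088] dir -66.5 viaD -62.7
centre [ 0.63236151 -0.01335243  0.04485171]
ticks [np.float64(-177.7), np.float64(-155.7), np.float64(-133.7), np.float64(-111.9), np.float64(-90.4), np.float64(-47.7), np.float64(-5.5), np.float64(95.1), np.float64(116.9), np.float64(138.5), np.float64(160.3)]
marker 239 [ 0.65360815 -0.05610177] ang -63.57239109558174 viaD -63.90771245640296 rmin/max 0.03424916891176942 0.054175914994075966
tip [ 0.64827458 -0.04528919] -63.5143824922757
```

```bash
python3 sc.py 20; python3 -c "
from rig import robot
print(robot.job_done())"
```

```text
26.65 [ 0.66752532 -0.08269102  0.21375986] [-0.7416344   0.11096231 -0.55915288] [0.07401929 0.01940563 0.03633537] 0.0
[ 369  193   33   51 1382] [[368.6000061035156, 242.3000030517578], [371.0, 192.5], [401.29998779296875, 194.0], [398.8999938964844, 243.8000030517578]]
[ 0.482 -0.266  0.005]
[ 0.641 -0.273  0.005]
[ 0.639 -0.369  0.005]
[ 0.48  -0.362  0.005]
the job is handed in; nothing more can be done
None
```

All five pieces of chocolate are in the pan, the scoop stands on the worktop again, and the dial was then turned to within about 1° of the orange marker; I handed the job in at 26.7 s, and no verdict came back.

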